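Wedge the calibration tile against its fence and hold it

ROBOT

A 6-joint arm with a two-finger parallel gripper is mounted at the origin on the work surface. World frame = base frame: x ahead of the robot, y to its left, z up, the work surface at z = 0. Lengths are in m, angles in rad, forces in N, time in s.
With the tool pointing down it reaches from about 0.25 to 0.725 m from the base axis. Payload 9.7 kg.
Tool frame: the origin (TCP) lies at the very end of the fingers, on their centre line; the grasp point (between the pads) lies 19 mm behind it; z points along the fingers, y is the line along which they close (so a half turn about z gives the same grasp; the last joint's range is limited). The gripper opens to 85 mm and grips with 20 to 120 N. Pads are 22 mm wide; open, the fingers measure 114 mm over their backs; the gripper's body (76 mm by 85 mm) begins 54 mm behind the grasp point. The pads swing forward as they close: fully open they stand 13 mm farther back than shut.
Start: joints at [-1.122, 0.087, 0.176, 1.66, 0, 1.571], TCP at [0.239, -0.496, 0.231] pointing down, gripper open.
Joint ranges: [-3.13, 3.13], [-0.85, 1.81], [-1.15, 1.24], [-2.2, 2.28], [-1.44, 1.52], [-3.14, 3.14]. Speed limits (rad/s): [2.22, 2.22, 2.57, 3.14, 3.14, 3.14].

INTERFACE

Orientations are given as a rotation vector (axis times angle).
In Python, from plant import ctrl gives the robot as it stands.
- The arm moves only by the shell command python3 -m creep 'ROWS' [FORCE]. ROWS is a JSON object of lists of equal length, an entry for each row: "translation": the shift along the tool's x, y, z in m, a list of three; "dr": the turn, a rotation vector about the tool's x, y, z in degrees, a list of three; "grip": the opening, from 0 (shut) to 1 (fully open). A call has 1 to 5 rows; each row is the pose to reach, as a shift and turn from the pose commanded when the call began, along the tool's axes at that moment; what a row does not reach only later rows make up. A row lasts 1/8 s, in which the tool goes at most 62.5 mm and 10.7 degrees, less where a joint would pass 70% of its speed; a pose out of reach is approached as far as the arm can. A call with a gripper value outside its range is refused whole. The fingers move at their own pace and stop on an object; FORCE is the grip in N (left out, the last holds). Time passes only in rows, so rows that repeat a pose let the fingers close. It gives the time, the measured TCP pose, the force, the opening and the grip force at its end, in the units of the state.
- ctrl.get_state(): the state, without advancing time (a new reading comes with each control period).
- ctrl.snapshot(name): name is "scene" or "top"; returns the picture (480x640x3 uint8, red, green, blue); there is no depth.
- ctrl.calibration(name): a dict with "fx", "fy", "cx", "cy" (pixels), "eye" and "rotation" of the camera in the world. Camera axes: x right, y up, looking along -z (the intrinsics and any distortion apply to the point x, -y, -z); pixel columns grow to the right and rows downward; lengths in m; the calibration is good to about 2 mm. A picture is of the moment at which its call begins. calibration takes no time and is no camera call.
- ctrl.finish_job(): hands the job in; it is judged then, once.
Trained networks look in the newest picture that a camera, given by its name, has taken for a name from the list of things; names that differ only in an ending like _2 or _b are one class to them, and where a whole thing is asked for, a point or a joint stands for the part that bears it (a point fixed in the world has none). Each returns a list of dicts, best first, with "confidence" (0 to 1); they miss things now and then, are a little off and sometimes report something else, mostly with a low value. They report only what shows in the picture. A call takes as long as a camera call. They do not tell look-alikes from the thing itself.
- ctrl.spot_in(thing, camera): "bbox" ([centre column, centre row, width, height] as shares, 0 to 1, of the picture: columns of its width, rows of its height, round what is visible of it).
- ctrl.outline_of(thing, camera): "region" (480x640 bool, what is visible of it) and "bbox" ([centre column, centre row, width, height] as shares, 0 to 1, of the picture: columns of its width, rows of its height, round what is visible of it).
The state is a dict: "t": time; "joint_positions": joint angles; "joint_vel": joint speeds; "effort": joint torques, N m; "tcp_pos": TCP position; "eef_rot": TCP orientation; "force": force on the tool from outside, world axes, zero at the start; "torque": the same for the moment, N m; "finger_gap": finger opening in m; "finger_force": force on a finger pad.
Only numpy, scipy, OpenCV 4.12 (cv2) and the standard library are available. Lean on these libraries where they do the work, as an engineer would, in place of code of your own. Each camera call takes 0.05 s, during which the arm holds its last target. There are 200 camera calls.

TASK

Take the grey plastic wedge out of its black holder and slide it, tip down, into the gap between the white calibration tile and the metal stops, only where the gap is wide enough: at the shorter stop, and do not force it down at the longer one. Push it down until it has driven the tile flush and square against the fence on the other side, and finish while still gripping the wedge and pressing it down so that the tile stays pressed flush. Leave the tip box, the bottle and the jar alone.

Things in the scene. Friction and masses are not known exactly. Their poses are not given: they have to be found in the camera images.
- wedge: Grey slippery plastic wedge, 90 mm tall, about 100 g, standing in the holder (axes as the holder's, tip 8 mm above the table). Origin: middle of its tip; z up. Along its x it tapers on both sides alike, 10 mm thick at the tip, 30 mm at 45 mm above; along its y it is 30 mm wide. From 47 to 90 mm above the tip is the grip, a 24 mm square block, sides along x and y.
- holder: Black fixed holder block, 75 (x) by 60 (y) by 34 mm tall, with a pocket open at the top, 24 mm (x) by 34 mm (y), its floor 8 mm above the table. Origin at the centre of its underside. The wedge's grip and upper taper stand out of it.
- nest: Fixed fixture: dark steel base plate 200 (x) by 170 (y) by 12 mm; on it a slippery black plastic ledge (top 30 mm above the table, from the fence to nest x = -40 mm) under the tile, the stops and fence. A channel down to the base plate separates ledge and stops. Origin on the table under the tile's final centre; x points from stops to fence (world x within 0.35 rad), y along the fence.
- fence_face (a point): Middle of the fence's face that the tile must lie against, at nest x = +40 mm, 50 mm above the table (level with the tile's top); axes as the nest. The fence is 150 mm long, 20 mm thick, its top 58 mm above the table.
- tile: White glazed, slippery ceramic calibration tile, 80 (x) by 130 (y) by 20 mm thick, lying loose on the ledge, top 50 mm above the table, 0.25 to 0.5 kg; it slides when pushed by a few newtons. Origin at the centre of its underside, axes nearly along the nest's. It starts 2 to 5 mm short of the fence and up to 0.02 rad askew.
- short_stop: The shorter of two fixed steel blocks side by side along nest y, 24 mm to either side of the nest's middle (which is on which side changes). 42 (x) by 44 (y) mm, top 50 mm above the table, level with the tile's top. Origin on its underside (12 mm above the table), 15 mm from its back end; axes as the nest.
- short_stop_face (a point): Middle of the upper edge of the short stop's face towards the tile, 50 mm above the table, axes as the nest. With the tile flush on the fence the gap from here to the tile is 23 mm (wide gap); at the start it is 16.5 to 21.5 mm. With the tile flush, the wedge sits with its tip about 29 mm below this edge.
- long_stop: The longer stop block, 58 (x) by 44 (y) mm, otherwise like the short one. Its gap to the tile is only 7 mm at most: too narrow for the wedge.
- long_stop_face (a point): Middle of the upper edge of the long stop's face towards the tile, 50 mm above the table.
- tip_box: Bystander: purple box with a frosted lid, 85 by 120 by 85 mm. Origin under its centre.
- reagent: Bystander: amber glass bottle, 60 mm across, 120 mm tall. Origin under its centre.
- jar: Bystander: clear jar with a white cap, 50 mm across, 60 mm tall. Origin under its centre.
There are look-alikes about, which are no part of the job. There is more than one size of the tile; the job needs the larger. Several things have the shape of the wedge; the one meant has the colours described above.

How it is judged:
On the way:
1. the wedge is lifted clear of its holder (height (world z) of wedge above 0.045 m and contact force between the fingers and wedge above 1 N), for 0.1 s.
At the end, for the whole second after the job is handed in: The wedge is upright in the gap at the short stop, within 15 mm of its middle, tip over 22 mm below its edge, pressing on stop (1 N) and tile (2 N); the tile is flat, within 1.5 mm of the fence and 0.015 rad of square; the fingers still grip the wedge (2 N); all is still (x of wedge in the frame of short_stop_face between 0.004 and 0.019 m and y of wedge in the frame of short_stop_face between -0.015 and 0.015 m and z of wedge in the frame of short_stop_face below -0.022 m and angle between wedge's own z axis and vertical below 0.15 rad and x of tile in the frame of fence_face above -0.0415 m and angle between the x axis of tile and the x axis of fence_face, either way round below 0.015 rad and angle between tile's own z axis and vertical below 0.03 rad and contact force between wedge and tile above 2 N and contact force between wedge and short_stop above 1 N and contact force between the fingers and wedge above 2 N and linear speed of each of wedge, tile below 0.01 m/s); the arm keeps its last pose, push and grip.
It fails at once if the wedge is forced against the long stop (over 20 N) (contact force between wedge and long_stop above 20 N).
It fails at once if a bystander is moved by more than 20 mm (distance of any of tip_box, reagent, jar from where it was at the start of the episode above 0.02 m).
It also fails if it takes over 32 s, if anything falls off the work surface, if the arm or the gripper's body presses on something with over 40 N, if the wrist force passes 120 N, or if a joint passes its speed limit or range.

## Working session

There is one attempt and no reset: what is moved stays moved. The work goes in short steps, Python scripts to look and compute and a shell command to move; the robot and the scene stay as the last step left them, time stands still between calls to the robot, and variables do not carry over. Pictures are saved under pics/ and viewed, at most 10 in all, crops included, and the job is handed in when it is done.

```bash
mkdir -p pics; ls; cat > look.py <<'E'
from plant import ctrl
import cv2,sys
for n in ("scene","top"):
    im=ctrl.snapshot(n); cv2.imwrite(f"pics/{n}0.png",im[:,:,::-1])
    c=ctrl.calibration(n); print(n,c)
    for th in ("wedge","holder","tile","short_stop","long_stop","nest"):
        for d in ctrl.spot_in(th,n)[:4]:
            b=d["bbox"]; print(th,round(d["confidence"],2),[round(v*s) for v,s in zip(b,(640,480,640,480))])
s=ctrl.get_state(); print(s)
E
python3 look.py
```

```text
pics
scene {'fx': 466.2328358747049, 'fy': 466.2328358747049, 'cx': 313.4272771384751, 'cy': 245.15923486459297, 'eye': array([ 1.33069729, -0.44100515,  0.65151004]), 'rotation': array([0.89507788, 0.50490804, 0.97004566])}
wedge 0.95 [178, 270, 23, 37]
wedge 0.89 [229, 267, 17, 29]
wedge 0.63 [317, 244, 19, 13]
holder 0.95 [230, 289, 40, 30]
holder 0.59 [337, 237, 21, 18]
tile 0.84 [385, 234, 40, 24]
tile 0.74 [335, 254, 67, 28]
short_stop 0.78 [319, 239, 20, 21]
long_stop 0.7 [338, 235, 20, 19]
nest 0.66 [335, 270, 92, 62]
nest 0.26 [317, 238, 22, 18]
top {'fx': 495.25205554706065, 'fy': 495.25205554706065, 'cx': 315.22314190096165, 'cy': 249.18821989130117, 'eye': array([ 0.37525266, -0.01809534,  1.06358822]), 'rotation': array([ 0.16603333, -0.15324545, -1.47534003])}
wedge 0.55 [454, 313, 21, 19]
holder 0.9 [407, 277, 42, 41]
tile 0.74 [204, 269, 51, 43]
tile 0.58 [300, 242, 71, 57]
short_stop 0.56 [294, 280, 27, 27]
short_stop 0.3 [112, 267, 81, 71]
long_stop 0.85 [276, 267, 33, 35]
long_stop 0.41 [409, 188, 30, 34]
nest 0.67 [296, 248, 104, 111]
nest 0.67 [277, 265, 30, 32]
{'t': 0.7, 'joint_positions': array([-1.12199414e+00,  8.68482273e-02,  1.75920288e-01,  1.65980239e+00,
        4.24590506e-05,  1.57076557e+00]), 'joint_vel': array([-3.50075514e-04, -9.17082776e-05, -1.55176246e-04, -4.13839638e-04,
        3.81977416e-04,  6.07338151e-05]), 'effort': array([ 1.46300908e-04, -5.19955409e+01,  4.64793313e+01,  8.77609109e-04,
       -1.00772161e-04,  8.73174770e-06]), 'tcp_pos': array([ 0.23864834, -0.4955264 ,  0.23132306]), 'eef_rot': array([3.06276097e+00, 6.99109979e-01, 8.80868875e-05]), 'force': array([ 0.37305023, -1.08475381, -0.21815803]), 'torque': array([ 0.03723063, -0.0619226 ,  0.02229948]), 'finger_force': 0.0, 'finger_gap': 0.0855244876383382}
```

View both.

View pics/scene0.png

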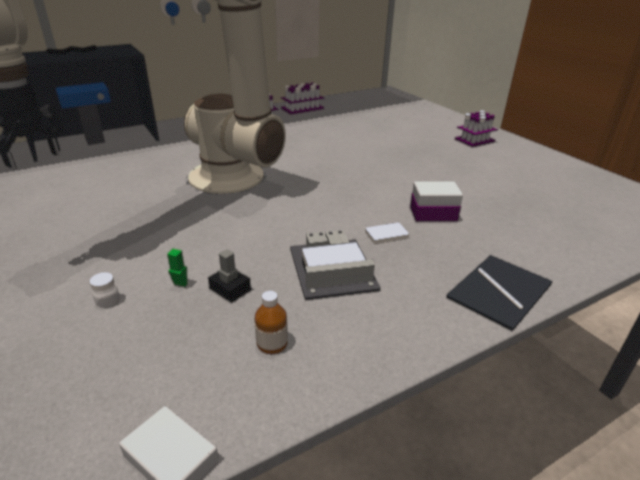

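View pics/top0.png

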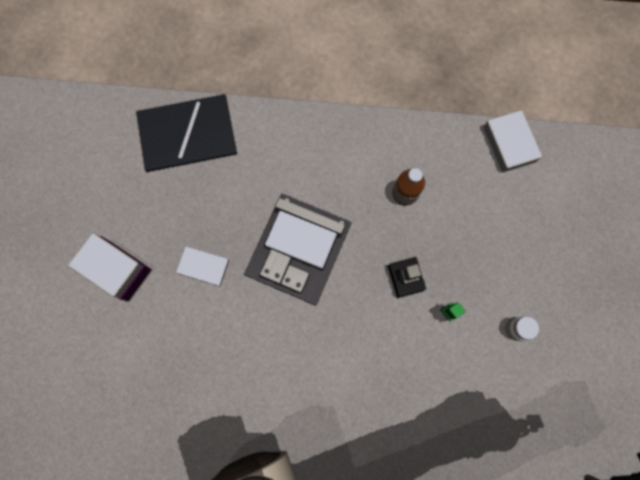

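```bash
python3 - <<'E'
import cv2,numpy as np
t=cv2.imread('pics/top0.png'); s=cv2.imread('pics/scene0.png')
def crop(im,x,y,w,h,k,n):
    c=im[y:y+h,x:x+w]; c=cv2.resize(c,None,fx=k,fy=k,interpolation=cv2.INTER_CUBIC); c=cv2.convertScaleAbs(c,alpha=1.3,beta=10); 
    cv2.imwrite(n,c)
crop(t,240,190,120,120,5,'pics/topnest.png')
a=t[245:310,380:480]; b=s[240:305,160:260]
c=np.vstack([a,b]); c=cv2.resize(c,None,fx=4.6,fy=4.6,interpolation=cv2.INTER_CUBIC);cv2.imwrite('pics/wedge.png',cv2.convertScaleAbs(c,alpha=1.5,beta=20))
E
```

```text
(no output)
```

View pics/topnest.png

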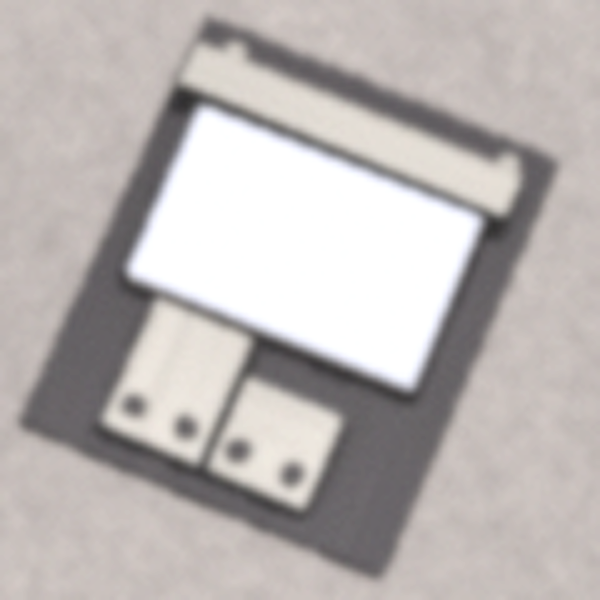

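View pics/wedge.png

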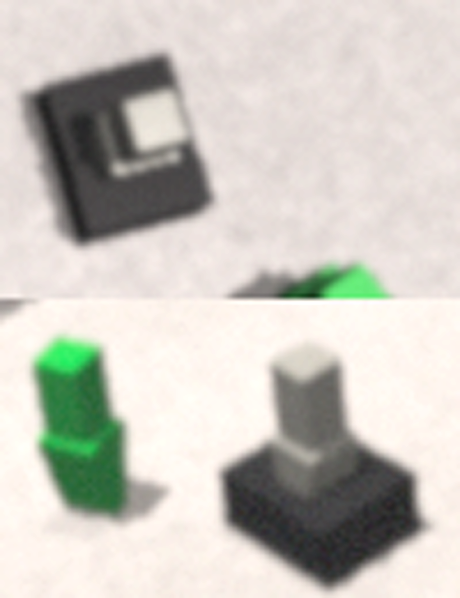

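```bash
cat > geo.py <<'E'
import numpy as np
from scipy.spatial.transform import Rotation as R
from scipy.optimize import least_squares
from plant import ctrl
C={n:ctrl.calibration(n) for n in("scene","top")}
def proj(n,P):
    c=C[n]; p=R.from_rotvec(c["rotation"]).inv().apply(np.atleast_2d(P)-c["eye"])
    return np.c_[c["cx"]+c["fx"]*p[:,0]/-p[:,2], c["cy"]-c["fy"]*p[:,1]/-p[:,2]]
def back(n,uv,z):
    c=C[n]; uv=np.atleast_2d(uv)
    d=np.c_[(uv[:,0]-c["cx"])/c["fx"],-(uv[:,1]-c["cy"])/c["fy"],-np.ones(len(uv))]
    d=R.from_rotvec(c["rotation"]).apply(d); return c["eye"]+d*((z-c["eye"][2])/d[:,2])[:,None]
def uncrop(p,k,off): return (np.array(p,float)+.5)/k-.5+np.array(off)
def box(lx,ly): return np.array([[-lx,-ly],[lx,-ly],[lx,ly],[-lx,ly]])/2
E
cat > m1.py <<'E'
from geo import *
np.set_printoptions(precision=4,suppress=True)
T=lambda p:uncrop(p,5,(240,190)); W=lambda p:uncrop(p,4.6,(380,245)); S=lambda p:uncrop(np.array(p)-[0,299],4.6,(160,240))
def rep(name,P):
    P=P[:,:2]; e=np.roll(P,-1,0)-P
    print(name,'c',P.mean(0),'len',np.hypot(*e.T)*1e3,'ang',np.degrees(np.arctan2(e[:,1],e[:,0])));
rep('base',back('top',T([(205,18),(558,160),(380,578),(22,425)]),.012))
rep('tile',back('top',T([(198,103),(484,217),(415,392),(127,270)]),.05))
st=back('top',T([(250,375),(345,412),(305,512),(208,475)]),.05);rep('short',st);print('face',st[:2].mean(0))
st=back('top',T([(155,298),(252,342),(200,470),(100,425)]),.05);rep('long',st);print('face',st[:2].mean(0))
rep('holder',back('top',W([(40,95),(168,55),(212,200),(80,240)]),.034))
rep('wtop',back('top',W([(122,97),(178,90),(190,145),(133,155)]),.098))
rep('wtopS',back('scene',S([(272,363),(305,345),(340,360),(307,383)]),.098))
rep('holdS',back('scene',S([(223,473),(327,535),(415,475)]),.034))
E
python3 m1.py
```

```text
base c [0.5937 0.0382] len [168.9525 199.1159 167.02   197.9223] ang [-107.5488  162.0255   72.0435  -17.4164]
tile c [0.6063 0.0323] len [130.9958  80.2206 131.2042  78.1536] ang [-107.2137  163.7322   71.8848  -16.3836]
short c [0.5214 0.036 ] len [42.4571 44.6495 42.8723 45.0884] ang [-106.3404  163.707    74.2441  -16.8183]
face [0.5429 0.0296 0.05  ]
long c [0.5426 0.0799] len [44.8429 57.6109 45.6626 57.9184] ang [-109.53    163.8993   70.9104  -16.9296]
face [0.5703 0.0716 0.05  ]
holder c [ 0.5483 -0.1966] len [62.3662 69.2588 63.2737 68.5195] ang [ -67.4168 -160.4812  111.8631   18.7296]
wtop c [ 0.5497 -0.1981] len [24.4122 24.2613 24.9573 25.4528] ang [ -77.6584 -165.0783  105.1195   13.6391]
wtopS c [ 0.5526 -0.1975] len [19.349  21.1843 21.9054 23.7328] ang [ 109.7677   26.727   -63.1417 -159.8029]
holdS c [ 0.5666 -0.2013] len [71.0762 56.5853 89.8144] ang [  21.3164  112.6492 -119.6442]
```

Nest, stops and tile agree with the given sizes (stop faces 15 × 48 mm apart, tile 130 × 80). The grey wedge at scene (227,262) / top (413,272), standing in the black holder, is the one meant. The green one at scene (178,270) / top (454,311) is a look-alike. The large tile is the one in the nest at top (302,240).

```bash
cat >> geo.py <<'E'
def go(xyz,yaw_deg):
    "remaining shift/turn in tool axes from the measured pose"
    s=ctrl.get_state(); r=R.from_rotvec(s["eef_rot"])
    tgt=R.from_euler('z',yaw_deg,degrees=True)*R.from_euler('x',180,degrees=True)
    print('t',s["t"],'tcp',s["tcp_pos"].round(4),'yaw',np.degrees(np.arctan2(*r.as_matrix()[[1,0],0])).round(2),'gap',round(s["finger_gap"],4),'ff',s["finger_force"],'F',s["force"].round(1))
    print('shift mm',(r.inv().apply(np.array(xyz)-s["tcp_pos"])*1e3).round(1),'turn',np.degrees((r.inv()*tgt).as_rotvec()).round(2))
E
python3 - <<'E'
from geo import *
W=lambda p:uncrop(p,4.6,(380,245)); S=lambda p:uncrop(np.array(p)-[0,299],4.6,(160,240))
ht=W([(168,55),(212,200),(80,240),(40,95)]); # order: +x-y? , ...
hs=S([(223,473),(327,535),(415,475)])
wt=W([(178,90),(190,145),(133,155),(122,97)]); ws=S([(340,360),(307,383),(272,363),(305,345)])
# labels by world nearest at initial guess
from scipy.spatial.distance import cdist
def place(q,lx,ly,z):
    c,s=np.cos(q[2]),np.sin(q[2]); return np.c_[box(lx,ly)@[[c,s],[-s,c]]+q[:2],np.full(4,z)]
def res(q):
    o=[]
    for n,pts,lx,ly,z in(('top',ht,.075,.06,.034),('scene',hs,.075,.06,.034),('top',wt,.024,.024,.098),('scene',ws,.024,.024,.098)):
        p=proj(n,place(q,lx,ly,z)); i=cdist(pts,p).argmin(1); o.append((pts-p[i]).ravel())
    return np.concatenate(o)
f=least_squares(res,[.551,-.198,np.radians(20)]);print(f.x,np.degrees(f.x[2]),res(f.x).round(1))
go((*f.x[:2],.15),np.degrees(f.x[2]))
print(back('top',[454,311],.09),back('top',[410,185],.1))
E
```

```text
[ 0.54977946 -0.19698405  0.35471872] 20.32388541682859 [ 0.9  1.3 -0.4 -1.2 -1.6 -0.   0.2  2.7  1.7  0.9  1.  -0.1 -0.9  0.2
  1.4  0.6  0.4  0.9 -0.4 -0.1  0.8 -1.1 -0.6  0.5  1.   0.5  1.1  0.5
 -0.5  1.5]
t 0.7 tcp [ 0.2386 -0.4955  0.2313] yaw 25.72 gap 0.0855 ff 0.0 F [ 0.4 -1.1 -0.2]
shift mm [ 409.9 -134.    81.3] turn [ 0.   -0.    5.39]
[[ 0.47914279 -0.2825176   0.09      ]] [[ 0.72663513 -0.18189892  0.1       ]]
```

```bash
python3 -m creep '{"translation":[[0.06,-0.02,0.0],[0.12,-0.04,0.0],[0.18,-0.06,0.0],[0.24,-0.08,0.02],[0.30,-0.10,0.04]],"dr":[[0,0,1],[0,0,2],[0,0,3],[0,0,4],[0,0,5.4]],"grip":[0.65,0.65,0.65,0.65,0.65]}' 40; python3 -c "
from geo import *
go((.550,-.197,.13),20.3)"
```

```text
t: 1.32
tcp_pos: [0.4602, -0.2803, 0.1942]
eef_rot: [3.092, 0.553, 0.001]
force: [0.7, -0.7, -0.1]
finger_gap: 0.0554
finger_force: 0.0
t 1.325 tcp [ 0.4602 -0.2803  0.1942] yaw 20.27 gap 0.0554 ff 0.0 F [ 0.7 -0.7 -0.1]
shift mm [113.1 -47.1  64.2] turn [ 0.06 -0.04 -0.03]
```

```bash
python3 -m creep '{"translation":[[0.05,-0.02,0.03],[0.105,-0.045,0.06],[0.105,-0.045,0.06],[0.105,-0.045,0.06]],"dr":[[0,0,0],[0,0,0],[0,0,0],[0,0,0]],"grip":[0.65,0.65,0.65,0.65]}' 40; python3 -c "
from geo import *
import cv2
go((.550,-.197,.06),20.3)
for n in('top','scene'): cv2.imwrite(f'pics/{n}1.png',ctrl.snapshot(n)[:,:,::-1])
a=cv2.imread('pics/scene1.png')[200:310,170:290];b=cv2.imread('pics/top1.png')[220:330,350:470]
import numpy as np
cv2.imwrite('pics/hover.png',cv2.convertScaleAbs(cv2.resize(np.hstack([a,b]),None,fx=3.3,fy=3.3,interpolation=2),alpha=1.4,beta=15))"
```

```text
t: 1.82
tcp_pos: [0.5416, -0.2029, 0.1342]
eef_rot: [-3.092, -0.555, 0.001]
force: [0.6, 0.3, 0.2]
finger_gap: 0.0554
finger_force: 0.0
t 1.825 tcp [ 0.5416 -0.2029  0.1342] yaw 20.37 gap 0.0554 ff 0.0 F [0.6 0.3 0.2]
shift mm [10.  -2.6 74.2] turn [-0.01  0.03  0.07]
```

View pics/hover.png

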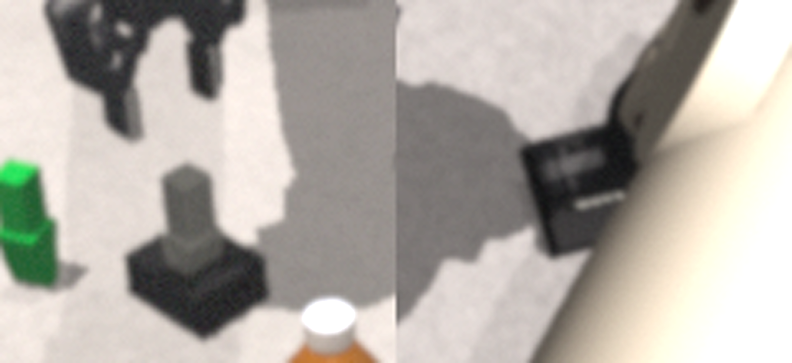

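```bash
python3 -m creep '{"translation":[[0.01,-0.003,0.0],[0.01,-0.003,0.035],[0.01,-0.003,0.06],[0.01,-0.003,0.073],[0.01,-0.003,0.073]],"dr":[[0,0,0],[0,0,0],[0,0,0],[0,0,0],[0,0,0]],"grip":[0.65,0.65,0.65,0.65,0.65]}' 40; python3 -c "
from geo import *
go((.550,-.197,.06),20.3)
"
```

```text
t: 2.55
tcp_pos: [0.5498, -0.197, 0.061]
eef_rot: [-3.092, -0.553, 0.001]
force: [-0.4, 1.0, 0.1]
finger_gap: 0.0556
finger_force: 0.0
t 2.55 tcp [ 0.5498 -0.197   0.061 ] yaw 20.28 gap 0.0556 ff 0.0 F [-0.4  1.   0.1]
shift mm [0.2 0.1 1. ] turn [-0.03  0.03 -0.02]
```

```bash
python3 -m creep '{"translation":[[0,0,0],[0,0,0],[0,0,0],[0,0,0],[0,0,0]],"dr":[[0,0,0],[0,0,0],[0,0,0],[0,0,0],[0,0,0]],"grip":[0.15,0.15,0.15,0.15,0.15]}' 50; python3 -c "
from geo import *
go((.550,-.197,.06),20.3)
"
```

```text
t: 3.18
tcp_pos: [0.5507, -0.197, 0.0625]
eef_rot: [3.091, 0.554, 0.003]
force: [-0.7, 0.0, 6.0]
finger_gap: 0.0237
finger_force: 50.9
t 3.175 tcp [ 0.5507 -0.197   0.0625] yaw 20.32 gap 0.0237 ff 50.91550827026367 F [-0.7  0.   6. ]
shift mm [-0.6 -0.3  2.5] turn [ 0.08 -0.09  0.02]
```

```bash
python3 -m creep '{"translation":[[0,0,-0.02],[0,0,-0.05],[0,0,-0.09],[0,0,-0.09],[0,0,-0.09]],"dr":[[0,0,0],[0,0,0],[0,0,0],[0,0,0],[0,0,0]],"grip":[0.15,0.15,0.15,0.15,0.15]}' 80; python3 -c "
from geo import *
go((.5514+.06,.0267+.06,.15),-17.6)
import cv2
im=ctrl.snapshot('scene'); cv2.imwrite('pics/lift.png',cv2.convertScaleAbs(cv2.resize(im[180:300,170:290],None,fx=5,fy=5,interpolation=2),alpha=1.4,beta=15)[:,:,::-1])
s=ctrl.get_state();p=s['tcp_pos']
print(proj('scene',[p,p-[0,0,.049]]))
"
```

```text
t: 3.8
tcp_pos: [0.5499, -0.1968, 0.1506]
eef_rot: [-3.092, -0.554, 0.001]
force: [-0.9, -0.5, -1.9]
finger_gap: 0.0231
finger_force: 78.4
t 3.8 tcp [ 0.5499 -0.1968  0.1506] yaw 20.31 gap 0.0231 ff 78.37488770484924 F [-0.9 -0.5 -1.9]
shift mm [ 156.1 -244.5    0.6] turn [-1.000e-02  3.000e-02  3.791e+01]
[[223.6520231  231.4118899 ]
 [225.84496995 251.41350161]]
```

View pics/lift.png

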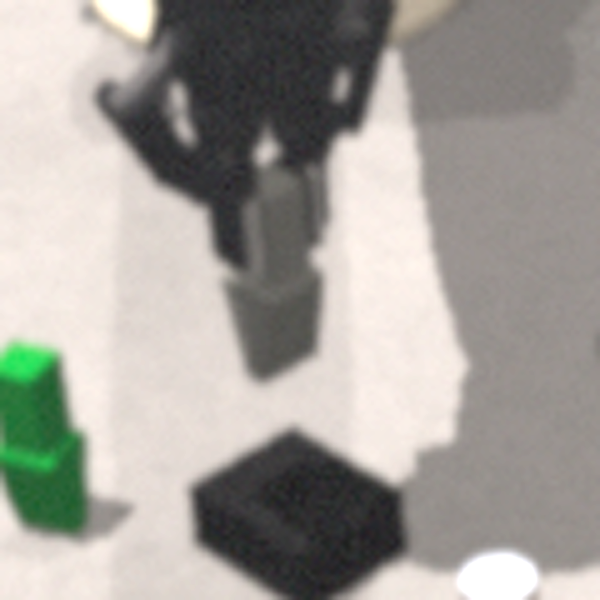

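```bash
python3 -m creep '{"translation":[[0.015,-0.04,0],[0.031,-0.083,0],[0.047,-0.126,0],[0.063,-0.169,0],[0.078,-0.2095,0]],"dr":[[0,0,7],[0,0,15],[0,0,23],[0,0,31],[0,0,37.9]],"grip":[0.1,0.1,0.1,0.1,0.1]}' 80; python3 -m creep '{"translation":[[0,0,0],[0,0,0.0],[0,0,0]],"dr":[[0,0,0],[0,0,0],[0,0,0]],"grip":[0.1,0.1,0.1]}'; python3 -c "
from geo import *
go((.5503,.0269,.12),-17.6)
"
```

```text
t: 4.47
tcp_pos: [0.5335, -0.0768, 0.1498]
eef_rot: [-3.065, 0.27, 0.001]
force: [-0.6, -1.2, -0.6]
finger_gap: 0.0232
finger_force: 78.7
t: 4.85
tcp_pos: [0.534, -0.0782, 0.1509]
eef_rot: [-3.066, 0.274, -0.002]
force: [-0.6, 0.5, -0.5]
finger_gap: 0.0227
finger_force: 78.7
t 4.85 tcp [ 0.534  -0.0782  0.1509] yaw -10.19 gap 0.0227 ff 78.70205998420715 F [-0.6  0.5 -0.5]
shift mm [  -2.4 -104.1   37.5] turn [-3.6  0.5  7.4]
```

```bash
python3 -m creep '{"translation":[[0,-0.035,0.002],[-0.001,-0.07,0.004],[-0.002,-0.104,0.008],[-0.002,-0.104,0.008],[-0.002,-0.104,0.008]],"dr":[[-1.2,0.2,2.5],[-2.4,0.3,5],[-3.6,0.5,7.4],[-3.6,0.5,7.4],[-3.6,0.5,7.4]],"grip":[0.1,0.1,0.1,0.1,0.1]}' 80; python3 -c "
from geo import *
go((.5503,.0269,.12),-17.6)
"
```

```text
t: 5.48
tcp_pos: [0.5251, -0.0978, 0.1501]
eef_rot: [-3.075, 0.324, -0.005]
force: [0.6, 0.1, -1.2]
finger_gap: 0.0231
finger_force: 78.7
t 5.475 tcp [ 0.5251 -0.0978  0.1501] yaw -12.01 gap 0.0231 ff 78.74811887741089 F [ 0.6  0.1 -1.2]
shift mm [  -1.3 -125.6   36.4] turn [-2.84  0.24  5.58]
```

```bash
python3 -c "
from geo import *
s=ctrl.get_state();print(s['joint_positions'].round(3),s['joint_vel'].round(3),s['effort'].round(1),s['torque'].round(2))"
```

```text
[-0.211  0.035 -0.036  1.502  0.05   3.141] [-0.037 -0.017 -0.019 -0.007 -0.017  0.001] [  0.2 -49.6  47.6   0.    0.2   0. ] [-0.06 -0.07 -0.01]
```

Joint 6 is at its limit. The wedge is symmetric, so I'll turn the other way, to yaw 162.4°.

```bash
python3 -m creep '{"translation":[[0,0,0],[0,0,0]],"dr":[[-2.8,0.2,-5],[-2.8,0.2,-10]],"grip":[0.1,0.1]}' 80;  python3 -m creep '{"translation":[[0,0,0],[0,0,0],[0,0,0],[0,0,0],[0,0,0]],"dr":[[0,0,-10],[0,0,-20],[0,0,-30],[0,0,-40],[0,0,-50]],"grip":[0.1,0.1,0.1,0.1,0.1]}'; python3 -c "
from geo import *
go((.5503,.0269,.15),162.4)
s=ctrl.get_state();print(s['joint_positions'].round(3))"
```

```text
t: 5.72
tcp_pos: [0.5254, -0.0971, 0.1502]
eef_rot: [3.141, -0.049, 0.01]
force: [0.5, 0.3, -1.7]
finger_gap: 0.0231
finger_force: 78.8
t: 6.35
tcp_pos: [0.5253, -0.0973, 0.1501]
eef_rot: [2.864, 1.286, 0.009]
force: [-0.8, -0.2, -1.0]
finger_gap: 0.023
finger_force: 78.7
t 6.35 tcp [ 0.5253 -0.0973  0.1501] yaw 48.36 gap 0.023 ff 78.73922824859619 F [-0.8 -0.2 -1. ]
shift mm [109.4 -63.9   0.3] turn [ 4.1000e-01  9.0000e-02 -1.1404e+02]
[-1.840e-01  2.800e-02 -4.300e-02  1.494e+00  1.000e-03  2.114e+00]
```

```bash
python3 -m creep '{"translation":[[0.02,-0.012,0],[0.04,-0.024,0],[0.06,-0.036,0],[0.08,-0.048,0],[0.1,-0.06,0]],"dr":[[0.4,0,-10],[0.4,0,-20],[0.4,0,-30],[0.4,0,-40],[0.4,0,-50]],"grip":[0.1,0.1,0.1,0.1,0.1]}' 80;  python3 -m creep '{"translation":[[0,0,0],[0,0,0],[0,0,0],[0,0,0],[0,0,0]],"dr":[[0,0,-10],[0,0,-20],[0,0,-30],[0,0,-40],[0,0,-50]],"grip":[0.1,0.1,0.1,0.1,0.1]}'; python3 -m creep '{"translation":[[0,0,0],[0,0,0],[0,0,0],[0,0,0]],"dr":[[0,0,-7],[0,0,-13],[0,0,-13],[0,0,-13]],"grip":[0.1,0.1,0.1,0.1]}';python3 -c "
from geo import *
go((.5503,.0269,.12),162.4)
s=ctrl.get_state();print(s['joint_positions'].round(3))"
```

```text
t: 6.98
tcp_pos: [0.5477, 0.0179, 0.1503]
eef_rot: [-2.053, -2.376, -0.002]
force: [-0.3, -1.0, -0.9]
finger_gap: 0.0231
finger_force: 78.7
t: 7.6
tcp_pos: [0.5476, 0.0172, 0.1503]
eef_rot: [-0.856, -3.022, -0.003]
force: [-0.5, 0.3, -0.4]
finger_gap: 0.0232
finger_force: 78.7
t: 8.1
tcp_pos: [0.5476, 0.0173, 0.1503]
eef_rot: [-0.521, -3.097, -0.003]
force: [-0.7, -0.2, -1.4]
finger_gap: 0.0232
finger_force: 78.7
t 8.1 tcp [0.5476 0.0173 0.1503] yaw 160.91 gap 0.0232 ff 78.74147415161133 F [-0.7 -0.2 -1.4]
shift mm [ 0.6  9.9 30.3] turn [ 0.12 -0.06 -1.49]
[ 0.03   0.067 -0.002  1.502  0.002  0.364]
```

```bash
python3 -m creep '{"translation":[[0.0005,0.01,0.01],[0.0005,0.01,0.03],[0.0005,0.01,0.03],[0.0005,0.01,0.03]],"dr":[[0.1,0,-1.5],[0.1,0,-1.5],[0.1,0,-1.5],[0.1,0,-1.5]],"grip":[0.1,0.1,0.1,0.1]}' 100;python3 -c "
from geo import *
go((.5503,.0269,.08),162.4)
import cv2
im=ctrl.snapshot('scene'); cv2.imwrite('pics/gap.png',cv2.convertScaleAbs(cv2.resize(im[190:300,275:395],None,fx=5,fy=5,interpolation=2),alpha=1.4,beta=15)[:,:,::-1])
p=ctrl.get_state()['tcp_pos']; f=[.541,.0299,.05]
a=(proj('scene',[p,p-[0,0,.0535],f])-[275,190]+.5)*5; print(a.round())
im=ctrl.snapshot('top');cv2.imwrite('pics/gaptop.png',cv2.convertScaleAbs(cv2.resize(im[190:310,240:360],None,fx=5,fy=5,interpolation=2),alpha=1.4,beta=15)[:,:,::-1])
"
```

```text
t: 8.6
tcp_pos: [0.5505, 0.0273, 0.1206]
eef_rot: [-0.476, -3.104, -0.001]
force: [-0.7, 0.1, 0.1]
finger_gap: 0.0229
finger_force: 99.0
t 8.6 tcp [0.5505 0.0273 0.1206] yaw 162.57 gap 0.0229 ff 99.01997208595276 F [-0.7  0.1  0.1]
shift mm [ 0.  -0.4 40.6] turn [ 0.02 -0.06  0.17]
[[224. 140.]
 [222. 240.]
 [215. 260.]]
```

View pics/gap.png

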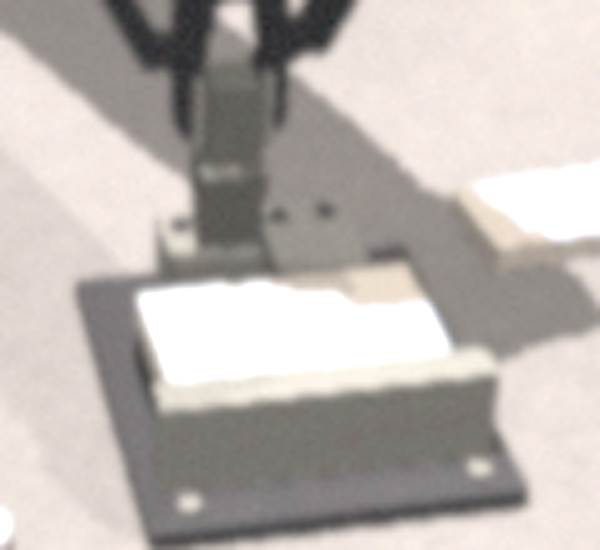

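The wedge hangs upright over the gap, with its tip at crop (228,242) against (222,240) predicted, the usual 1 px bias. I'll lower it in small steps and watch the force.

```bash
python3 -m creep '{"translation":[[0,0,0.008],[0,0,0.014],[0,0,0.018],[0,0,0.022],[0,0,0.022]],"dr":[[0,0,0],[0,0,0],[0,0,0],[0,0,0],[0,0,0]],"grip":[0.1,0.1,0.1,0.1,0.1]}' 110
```

```text
t: 9.32
tcp_pos: [0.5502, 0.0271, 0.0979]
eef_rot: [-0.476, -3.104, -0.001]
force: [0.5, 0.6, -1.4]
finger_gap: 0.0226
finger_force: 107.6
```

```bash
python3 -m creep '{"translation":[[0,0,0.003],[0,0,0.006],[0,0,0.009],[0,0,0.009]],"dr":[[0,0,0],[0,0,0],[0,0,0],[0,0,0]],"grip":[0.1,0.1,0.1,0.1]}' 120;python3 -m creep '{"translation":[[0,0,0.002],[0,0,0.004],[0,0,0.006],[0,0,0.006]],"dr":[[0,0,0],[0,0,0],[0,0,0],[0,0,0]],"grip":[0.1,0.1,0.1,0.1]}'
```

```text
t: 9.82
tcp_pos: [0.5502, 0.0271, 0.0889]
eef_rot: [-0.476, -3.104, -0.001]
force: [0.5, 0.0, -0.6]
finger_gap: 0.0226
finger_force: 117.4
t: 10.32
tcp_pos: [0.5502, 0.0271, 0.083]
eef_rot: [-0.476, -3.104, -0.001]
force: [-1.8, 0.8, -0.9]
finger_gap: 0.023
finger_force: 117.4
```

```bash
python3 -m creep '{"translation":[[-0.0007,0,0.002],[-0.0014,0,0.004],[-0.0018,0,0.006],[-0.0018,0,0.006]],"dr":[[0,0,0],[0,0,0],[0,0,0],[0,0,0]],"grip":[0.1,0.1,0.1,0.1]}' 120
```

```text
t: 10.82
tcp_pos: [0.55, 0.0271, 0.0765]
eef_rot: [-0.475, -3.1, -0.002]
force: [-10.4, 4.2, 1.4]
finger_gap: 0.0228
finger_force: 117.8
```

```bash
python3 -m creep '{"translation":[[0,0,0.0015],[0,0,0.003],[0,0,0.003]],"dr":[[0,0,0],[0,0,0],[0,0,0]],"grip":[0.1,0.1,0.1]}'
```

```text
t: 11.2
tcp_pos: [0.5496, 0.0273, 0.0739]
eef_rot: [-0.475, -3.099, -0.002]
force: [-14.1, 4.9, 6.6]
finger_gap: 0.0224
finger_force: 118.7
```

```bash
python3 -m creep '{"translation":[[0.0007,0,0.001],[0.0014,0,0.002],[0.0014,0,0.002]],"dr":[[0,0,0],[0,0,0],[0,0,0]],"grip":[0.1,0.1,0.1]}'
```

```text
t: 11.58
tcp_pos: [0.5495, 0.0274, 0.0735]
eef_rot: [-0.476, -3.103, -0.002]
force: [-12.7, 3.2, 13.3]
finger_gap: 0.0226
finger_force: 119.6
```

```bash
python3 -m creep '{"translation":[[0.0005,0,0.0015],[0.001,0,0.003],[0.001,0,0.003],[0.001,0,0.003]],"dr":[[0,0,0],[0,0,0],[0,0,0],[0,0,0]],"grip":[0.1,0.1,0.1,0.1]}';python3 -c "
from geo import *
go((.5503,.0269,.08),162.4)
import cv2
a=ctrl.snapshot('scene')[200:290,285:385]; b=ctrl.snapshot('top')[205:295,250:350]
cv2.imwrite('pics/fin.png',cv2.convertScaleAbs(cv2.resize(np.hstack([a,b]),None,fx=4,fy=4,interpolation=2),alpha=1.3,beta=10)[:,:,::-1])
"
```

```text
t: 12.08
tcp_pos: [0.5495, 0.0276, 0.0726]
eef_rot: [0.476, 3.105, 0.002]
force: [-14.2, 1.7, 26.7]
finger_gap: 0.0224
finger_force: 121.7
t 12.075 tcp [0.5495 0.0276 0.0726] yaw 162.55 gap 0.0224 ff 121.74450874328613 F [-14.2   1.7  26.7]
shift mm [-1.  -0.4 -7.4] turn [0.09 0.01 0.15]
```

View pics/fin.png

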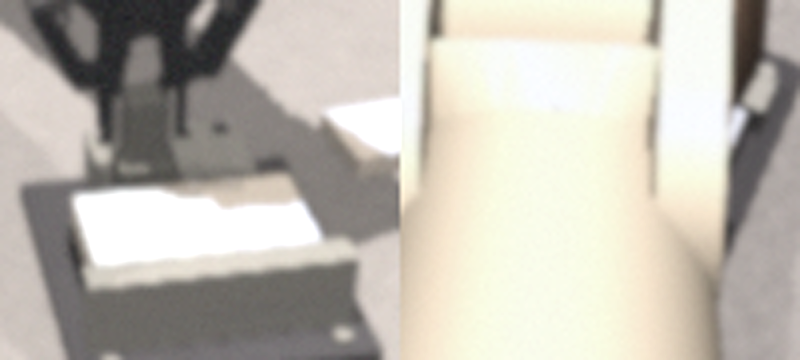

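```bash
python3 -m creep '{"translation":[[0.0005,0,0.0005],[0.001,0,0.001],[0.001,0,0.001],[0.001,0,0.001],[0.001,0,0.001]],"dr":[[0,0,0],[0,0,0],[0,0,0],[0,0,0],[0,0,0]],"grip":[0.1,0.1,0.1,0.1,0.1]}';python3 -m creep '{"translation":[[0,0,0],[0,0,0],[0,0,0],[0,0,0]],"dr":[[0,0,0],[0,0,0],[0,0,0],[0,0,0]],"grip":[0.1,0.1,0.1,0.1]}'
```

```text
t: 12.8
tcp_pos: [0.5494, 0.0277, 0.0726]
eef_rot: [0.476, 3.102, 0.002]
force: [-13.0, -0.1, 30.8]
finger_gap: 0.0225
finger_force: 121.9
t: 13.3
tcp_pos: [0.5494, 0.0276, 0.0726]
eef_rot: [0.476, 3.102, 0.002]
force: [-13.7, -0.3, 32.3]
finger_gap: 0.0226
finger_force: 121.9
```

The wedge is jammed on both sides: small sideways commands no longer shift it. It carries a steady 32 N downward, and its depth of about 30 mm matches a flush tile (29 mm), so I'm handing in.

```bash
python3 -c "
from plant import ctrl
print(ctrl.finish_job())"
```

```text
the job is handed in; nothing more can be done
None
```

I handed the job in at 13.3 s with the grey wedge gripped and pressed down (about 32 N) in the gap at the short stop; by wedge depth and force the tile is flush on the fence, but no picture confirmed it and no verdict came back.

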